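Fit the test gauge to the air outlet

TASK

Fit the dial test gauge to the lab's compressed-air outlet: draw the coupler's sleeve back until it catches and stays back by itself, then push the gauge's plug straight into the coupler, fully home, so that the sleeve springs forward and locks it. Leave the gauge hanging in the coupler, dial upward, and do not disturb the other things on the table.

Things in the scene. Friction and masses are not known exactly. Their poses are not given: they have to be found in the camera images.
- mouth (a point): Centre of the mouth of the steel quick coupler on the air outlet. x runs into the bore (away from the robot and 20 degrees down), y is level, z is square to the bore and points up. The bore is 16 mm in diameter with a conical lead-in 21 mm wide at the mouth. Behind the sleeve a barrel 25 mm in diameter runs to a brass collar (34 mm diameter, 52 to 74 mm behind the mouth).
- lug_place (a point): On the bore axis, 23 mm behind the mouth (axes as mouth): here two locking lugs, one each side (y), 4 mm long, stand 3 mm into the bore. With the sleeve forward they block a plug; with the sleeve caught back they are clear. When the sleeve springs forward they drop into the plug's groove.
- valve_face (a point): On the bore axis, 29 mm behind the mouth (axes as mouth): the face of a spring valve, 2 N at first, 3.5 N when pushed in 9 mm. When the plug's end is 32 to 35 mm behind the mouth the catch lets go and the sleeve springs forward; let go, the plug rests with its end about 33 mm deep and droops a little (0.1 rad). At 38 mm its flange meets the mouth.
- outlet: The fixed air outlet; origin on the table under its grey block (75 x 60 mm, top 128 mm above the table, 75 mm along x), which carries a black knob 42 mm in diameter, up to 171 mm high, at x = 30 mm. The coupler's mouth is at x = -112 mm, z = 125 mm.
- sleeve_grip (a point): Middle of the coupler's sliding sleeve, on its axis (axes as mouth). The sleeve is a steel spool 36 mm long around the barrel: a waist 30 mm in diameter and 28 mm long between two ridges 38 mm in diameter and 4 mm long. When forward its front is flush with the mouth. It can be gripped, or pushed back by the rear ridge with fingers standing in the waist.
- sleeve (a joint): How far the sleeve is drawn back along the bore's x axis, m: 0 forward (its rest), 0.016 at the rear stop. A spring of 3.5 N (forward) to 8 N (back) pushes it forward; at 0.006 to 0.008 it rides over the catch, about 9 N in all (more if pulled fast), and the force drops. Drawn back beyond 0.013 it is caught and, let go, stays at 0.011 to 0.0125 until a plug pushes the valve in.
- gauge: Dial test gauge (0.2 kg) lying on its back, dial up. Origin under the middle of the round case (52 mm diameter, 30 mm thick); z up out of the dial, x towards the plug. Along x, on an axis at z = 16 mm: square brass body 20 x 20 mm from 24 to 66 mm, flange 24 mm wide to 70 mm, steel plug 14 mm in diameter from 70 to 108 mm with a groove 8 mm in diameter from 90 to 100 mm.
- gauge_grip (a point): Middle of the gauge's square brass body, on the plug axis (axes as the gauge).
- gauge_tip (a point): End of the gauge's plug, on its axis (axes as the gauge).
- blank: A brass and steel blanking plug, not wanted: a block 50 x 26 x 26 mm with a plug like the gauge's but no dial; origin under the middle of the block, plug towards x. Leave alone.
- bottle: Closed pale drinking bottle, 68 mm diameter, 190 mm tall, origin under its middle. Leave alone.
- mug: Mug, 76 mm diameter, 85 mm tall, origin under its middle. Leave alone.
- coaster: Square wooden coaster 95 x 95 x 9 mm, origin under its middle. Leave alone.
- driver: Screwdriver 190 mm long lying on the table. Leave alone.
- spanner: Spanner 160 mm long lying on the table. Leave alone.
- tray: Flat metal tray 150 x 200 x 20 mm holding a small block, origin under its middle. Leave alone.
Things that resemble listed ones, but are neither listed nor needed, are in the scene too. Several things look just like the gauge: the one meant starts nearest to the robot's base.

How it is judged:
By the outcome, as a careful person would: the job done as asked, in the order asked, and still so for the second after the job is handed in, with the robot touching nothing.
It also fails if it takes over 51 s, if anything falls off the work surface, if the arm or the gripper's body presses on something with over 40 N, if the wrist force passes 120 N, or if a joint passes its speed limit or range.

ROBOT

A 7-joint arm with a two-finger parallel gripper is mounted at the origin on the work surface. World frame = base frame: x ahead of the robot, y to its left, z up, the work surface at z = 0. Lengths are in m, angles in rad, forces in N, time in s.
With the tool pointing down it reaches from about 0.425 to 0.875 m from the base axis. Payload 4.7 kg.
Tool frame: the origin (TCP) lies at the very end of the fingers, on their centre line; the grasp point (between the pads) lies 19 mm behind it; z points along the fingers, y is the direction in which the jaws open and shut (so a half turn about z gives the same grasp; the last joint's range is limited). The gripper opens to 87 mm and grips with 3 to 60 N. Pads are 19 mm wide; open, the fingers measure 117 mm over their backs; the gripper's body (75 mm by 190 mm) begins 51 mm behind the grasp point.
Start: joints at [1.325, 0.321, -0.07, 1.45, 0.023, 1.371, -0.057], TCP at [0.167, -0.628, 0.223] pointing down, gripper open.
Joint ranges: [-2.86, 2.86], [-0.3, 2.09], [-1.38, 1.24], [0.06, 2.45], [-1.56, 4.7], [0.09, 2.05], [-2.69, 2.69]. Speed limits (rad/s): [2.57, 2.57, 3.14, 3.14, 3.14, 3.14, 3.14].

INTERFACE

Orientations are given as a rotation vector (axis times angle).
In Python, from bench import ctrl gives the robot as it stands. The module is installed in compiled form; this text tells all that it offers.
- The arm moves only by the tool move_arm, never from a script. Its arguments are lists of equal length, an entry for each row: "dp": the shift along the tool's x, y, z in units of 30 mm (1.0 is 30 mm), a list of three; "turn": the turn about the tool's z in units of 5 degrees (1.0 is 5 degrees); "jaw": the opening, from -1 (shut) to 1 (fully open). A call has 1 to 5 rows; each row is the pose to reach, as a shift and turn from the pose commanded when the call began, along the tool's axes at that moment; what a row does not reach only later rows make up. A row lasts 1/10 s, in which the tool goes at most 50 mm and 8.59 degrees, less where a joint would pass 70% of its speed; a pose out of reach is approached as far as the arm can. A call with a gripper value outside its range is refused whole. The fingers move at their own pace and stop on an object; "grip_force" is the grip in N (left out, the last holds). Time passes only in rows, so rows that repeat a pose let the fingers close. It gives the time, the measured TCP pose, the force and the opening at its end, in the units of the state.
- ctrl.get_state(): the state, without advancing time (a new reading comes with each control period).
- ctrl.get_image(name): name is "scene" or "top" or "wrist"; returns the picture (384x512x3 uint8, red, green, blue); there is no depth.
- ctrl.camera_info(name): a dict with "intrinsics" (3x3 intrinsics, pixels), "extrinsics" (4x4, takes a point from world to camera coordinates). Camera axes: x right, y up, looking along -z (the intrinsics and any distortion apply to the point x, -y, -z); pixel columns grow to the right and rows downward; lengths in m; the calibration is good to about 2 mm. A picture is of the moment at which its call begins: read the wrist's pose just before it. camera_info takes no time and is no camera call; for the wrist camera it gives the pose at the moment of the call.
- ctrl.close_job(): hands the job in, once; it reports no verdict.
Trained networks look in the newest picture that a camera, given by its name, has taken for a name from the list of things; names that differ only in an ending like _2 or _b are one class to them, and where a whole thing is asked for, a point or a joint stands for the part that bears it (a point fixed in the world has none). Each returns a list of dicts, best first, with "confidence" (0 to 1); they miss things now and then, are a little off and sometimes report something else, mostly with a low value. They report only what shows in the picture. A call takes as long as a camera call. They do not tell look-alikes from the thing itself.
- ctrl.look_for(camera, target): "rect" ([centre column, centre row, width, height] in pixels, round what is visible of it).
- ctrl.masks_of(camera, target): "region" (384x512 bool, what is visible of it) and "rect" ([centre column, centre row, width, height] in pixels, round what is visible of it).
The state is a dict: "time": time; "joint_positions": joint angles; "qd": joint speeds; "joint_torque": joint torques, N m; "position": TCP position; "tool_rot": TCP orientation; "ft_force": force on the tool from outside, world axes, zero at the start; "torque": the same for the moment, N m; "grip_width": opening from 0.0 (shut) to 1.0 (fully open).
Only numpy, scipy, OpenCV 4.12 (cv2) and the standard library are available. Lean on these libraries where they do the work, as an engineer would, in place of code of your own. Each camera call takes 0.05 s, during which the arm holds its last target. There are 200 camera calls.

## Working session

There is one attempt and no reset: what is moved stays moved. The work goes in short steps, Python scripts to look and compute and a tool call to move; the robot and the scene stay as the last step left them, time stands still between calls to the robot, and variables do not carry over. Pictures are saved under pics/ and viewed, about 8 in all and at most 12, crops included, and the job is handed in when it is done.

Besides the shell and the picture viewer there is one more tool, called after ">>>" by a JSON object that holds its "name" and its "arguments", one argument or row to a line. move_arm: Moves the arm, as the interface text tells. Its arguments: {"type":"object","properties":{"dp":{"type":"array","items":{"type":"array","items":{"type":"number"}}},"turn":{"type":"array","items":{"type":"number"}},"jaw":{"type":"array","items":{"type":"number"}},"grip_force":{"type":"number"}},"required":["dp","turn","jaw"]}

```bash
mkdir -p pics; python3 - <<'E'
from bench import ctrl
import cv2,numpy as np
s=ctrl.get_state();print(s)
a=[]
for n in("scene","top"):
    im=ctrl.get_image(n);cv2.imwrite(f"pics/{n}0.png",im[:,:,::-1]);a.append(im)
    c=ctrl.camera_info(n);print(n,np.round(c["intrinsics"],1).tolist(),np.round(c["extrinsics"],4).tolist(),[k for k in c])
    for t in("gauge","outlet","sleeve_grip"):
        print(t,[(np.round(d["rect"]).tolist(),round(d["confidence"],2)) for d in ctrl.look_for(n,t)])
E
```

```text
{'time': 0.0, 'joint_positions': array([ 1.32509515,  0.32181745, -0.07010961,  1.4517112 ,  0.02262311,
        1.37078231, -0.05688902]), 'qd': array([ 0.0006346 , -0.00038376,  0.00131056, -0.00063842,  0.00070999,
       -0.00079404, -0.00107433]), 'joint_torque': array([ 7.66321159e-05, -4.91289783e+01, -4.04128879e-01, -3.12522411e+01,
       -6.40806416e-02,  4.39082785e-02,  2.06692084e-04]), 'position': array([ 0.16679033, -0.62765053,  0.22144714]), 'tool_rot': array([-3.11322933e+00, -4.06812203e-01,  5.70039621e-04]), 'ft_force': array([-0.82767165,  0.21972409, -0.47163281]), 'torque': array([-0.00036344,  0.06549367, -0.05018845]), 'grip_width': 1.0015291133987847}
scene [[358.8, 0.0, 256.8], [0.0, 358.8, 192.3], [0.0, 0.0, 1.0]] [[0.1568, 0.9876, 0.0105, -0.0813], [-0.7994, 0.1207, 0.5885, 0.4012], [0.5799, -0.1006, 0.8084, -1.4868], [0.0, 0.0, 0.0, 1.0]] ['intrinsics', 'extrinsics']
gauge [([205.0, 216.0, 42.0, 27.0], 0.91), ([318.0, 164.0, 28.0, 28.0], 0.9), ([352.0, 242.0, 74.0, 50.0], 0.39)]
outlet [([283.0, 215.0, 57.0, 84.0], 0.88)]
sleeve_grip [([270.0, 181.0, 15.0, 17.0], 0.68)]
top [[480.8, 0.0, 249.6], [0.0, 480.8, 182.2], [0.0, 0.0, 1.0]] [[-0.0067, -0.9999, -0.0122, -0.0018], [0.9912, -0.0083, 0.1318, -0.5654], [-0.1319, -0.0112, 0.9912, -1.3725], [0.0, 0.0, 0.0, 1.0]] ['intrinsics', 'extrinsics']
gauge [([376.0, 168.0, 34.0, 39.0], 0.7), ([307.0, 180.0, 46.0, 25.0], 0.65), ([173.0, 231.0, 18.0, 40.0], 0.63)]
outlet [([229.0, 160.0, 53.0, 70.0], 0.92)]
sleeve_grip [([237.0, 186.0, 19.0, 19.0], 0.61)]
```

View pics/scene0.png

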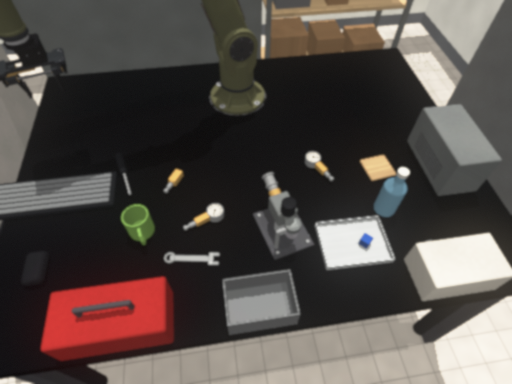

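View pics/top0.png

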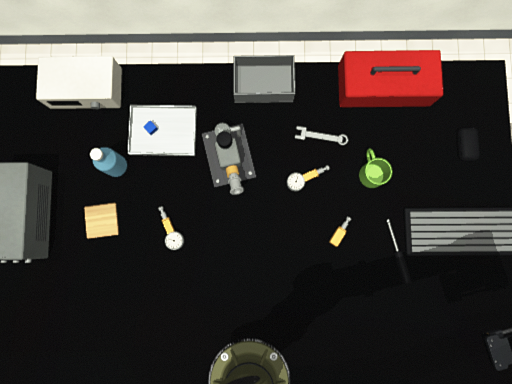

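Two gauges show in each picture. In the top view their cases are at (173,241) and (296,182), and the first is nearer the base, so it is the target. The outlet's coupler is near (236,185).

```bash
cat > h.py <<'E'
from bench import ctrl
import cv2,numpy as np
from scipy.spatial.transform import Rotation as R
def cam(n):
    c=ctrl.camera_info(n);return np.array(c["intrinsics"]),np.array(c["extrinsics"])
def back(c,px,z):
    K,E=c;u,v=px
    d=np.array([(u-K[0,2])/K[0,0],-(v-K[1,2])/K[1,1],-1.]);d=E[:3,:3].T@d;o=-E[:3,:3].T@E[:3,3]
    return o+d*(z-o[2])/d[2]
def proj(c,P):
    K,E=c;p=np.atleast_2d(P)@E[:3,:3].T+E[:3,3];q=np.c_[p[:,0],-p[:,1],-p[:,2]]@K.T
    return q[:,:2]/q[:,2:]
def mouthframe(m,yaw):
    x=np.array([np.cos(yaw)*np.cos(.34907),np.sin(yaw)*np.cos(.34907),-np.sin(.34907)])
    y=np.array([-np.sin(yaw),np.cos(yaw),0]);return x,y,np.cross(x,y)
def dtool(target):
    s=ctrl.get_state();r=R.from_rotvec(s["tool_rot"]);return r.inv().apply(np.array(target)-s["position"])/.03
E
python3 - <<'E'
from h import *
c=cam("top");im=ctrl.get_image("top");print("cam",(-c[1][:3,:3].T@c[1][:3,3]).round(3))
for d in ctrl.masks_of("top","gauge"):
    m=d["region"];ys,xs=np.where(m);hsv=cv2.cvtColor(im,cv2.COLOR_RGB2HSV)
    w=m&(hsv[...,1]<60)&(hsv[...,2]>120);o=m&(hsv[...,1]>120)&(hsv[...,2]>100)
    f=lambda k:(np.where(k)[1].mean(),np.where(k)[0].mean())
    a=np.array(f(w));b=np.array(f(o));P=np.c_[xs,ys];t=P[np.argmax((P-a)@(b-a))]
    A=back(c,a,.03);T=back(c,t,.016);B=back(c,b,.02)
    print(round(d["confidence"],2),a.round(1),t,"case",A.round(3),"body",B.round(3),"tip",T.round(3),"L",np.linalg.norm((T-A)[:2]).round(3),"yaw",np.arctan2(*(B-A)[1::-1]).round(3), "r",np.hypot(*A[:2]).round(3))
# outlet: fit base plate corners / knob / coupler from features
big=cv2.resize(im[100:210,180:290],None,fx=5,fy=5,interpolation=cv2.INTER_CUBIC);cv2.imwrite("pics/out.png",big[:,:,::-1])
E
```

```text
cam [ 0.379 -0.022  1.435]
0.86 [299.5 179.5] [328 167] case [ 0.573 -0.153  0.03 ] body [ 0.588 -0.187  0.02 ] tip [ 0.612 -0.24   0.016] L 0.095 yaw -1.145 r 0.593
0.74 [172.  236.3] [160 207] case [0.409 0.221 0.03 ] body [0.443 0.237 0.02 ] tip [0.496 0.26  0.016] L 0.095 yaw 0.43 r 0.465
```

View pics/out.png

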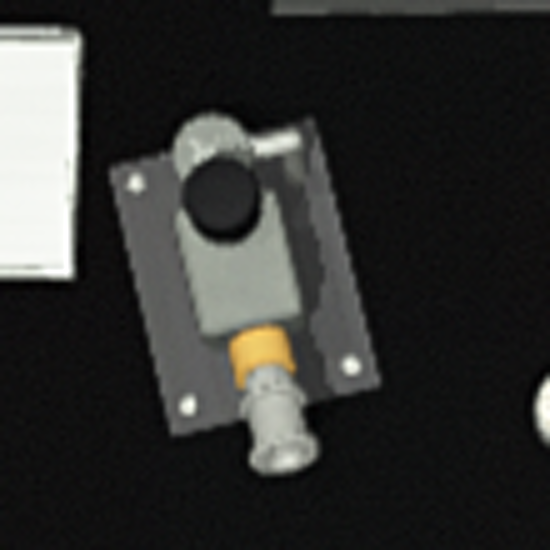

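```bash
python3 - <<'E'
from h import *
c=cam("top")
k=back(c,(224.2,139),.171);m=back(c,(236.6,191.6),.125)
print(k,m,np.hypot(*(k-m)[:2]),np.arctan2(*(k-m)[1::-1]))
q=[back(c,(180+a/5,100+b/5),.004) for a,b in((110,168),(312,118),(380,385),(172,435))];q=np.array(q)
print(q.round(3),q.mean(0),[np.arctan2(*(a-b)[1::-1]).round(3) for a,b in((q[0],q[3]),(q[1],q[2]))])
w=cam("wrist");s=ctrl.get_state();r=R.from_rotvec(s["tool_rot"])
print("tool axes",r.as_matrix().round(3).tolist(),"wristcam in tool",r.inv().apply(-w[1][:3,:3].T@w[1][:3,3]-s["position"]).round(3),"look in tool",r.inv().apply(-w[1][2,:3]).round(3),w[0].round(1).tolist())
yaw=np.arctan2(*(k-m)[1::-1]);print("toolx yaw",np.arctan2(r.as_matrix()[1,0],r.as_matrix()[0,0]))
E
```

```text
[0.66525791 0.05981575 0.171     ] [0.52804128 0.02872164 0.125     ] 0.14069558447248914 0.2228424932893338
[[ 0.72   0.138  0.004]
 [ 0.75   0.015  0.004]
 [ 0.585 -0.025  0.004]
 [ 0.556  0.1    0.004]] [0.65315812 0.0570654  0.004     ] [np.float64(0.229), np.float64(0.238)]
tool axes [[0.966, 0.257, -0.0], [0.257, -0.966, -0.0], [-0.0, 0.0, -1.0]] wristcam in tool [ 0.074  0.    -0.162] look in tool [-0.269  0.     0.963] [[303.5, 0.0, 252.2], [0.0, 303.5, 188.6], [0.0, 0.0, 1.0]]
toolx yaw 0.2598448897750391
```

>>> {"name": "move_arm", "arguments": {
  "dp": [
    [1.15,-1.2,-0.1],
    [2.3,-2.4,-0.2],
    [3.45,-3.6,-0.3],
    [4.6,-4.8,-0.4],
    [5.75,-6,-0.5]
  ],
  "turn": [0.1,0.2,0.3,0.35,0.35],
  "jaw": [1,1,1,1,1]
}}

```text
time: 1.0
position: [0.2882, -0.4081, 0.2379]
tool_rot: [3.12, 0.359, 0.0]
ft_force: [1.1, 0.1, 0.3]
grip_width: 1.002
```

>>> {"name": "move_arm", "arguments": {
  "dp": [
    [1.15,-1.2,0],
    [2.3,-2.4,0],
    [3.45,-3.6,0],
    [4.6,-4.8,0],
    [5.75,-6,0]
  ],
  "turn": [0,0,0,0,0],
  "jaw": [1,1,1,1,1]
}}

```text
time: 1.5
position: [0.4152, -0.1936, 0.238]
tool_rot: [3.12, 0.359, 0.001]
ft_force: [0.8, 0.1, -0.3]
grip_width: 1.001
```

>>> {"name": "move_arm", "arguments": {
  "dp": [
    [1.15,-1.2,0],
    [2.3,-2.4,0],
    [3.45,-3.6,0],
    [4.6,-4.8,0],
    [5.6,-5.8,0]
  ],
  "turn": [0,0,0,0,0],
  "jaw": [1,1,1,1,1]
}}

```text
time: 2.0
position: [0.5395, 0.0149, 0.2381]
tool_rot: [3.121, 0.361, 0.002]
ft_force: [-1.2, 0.2, 0.7]
grip_width: 1.0
```

```bash
python3 - <<'E'
from h import *
c=cam("wrist");im=ctrl.get_image("wrist")
m=np.array([.528,.0287,.125]);x,y,z=mouthframe(m,.23)
P=[m,m+.036*x,m+.052*x,m+.074*x]
print(proj(c,P).round(1), ctrl.get_state()["position"])
b=cv2.resize(im,(800,600),interpolation=cv2.INTER_CUBIC)[:,:,::-1].copy();cv2.imwrite("pics/w1.png",b)
E
```

```text
[[234.8 193.8]
 [235.  156.2]
 [235.1 139.7]
 [235.2 117.3]] [0.54182344 0.02265163 0.23811693]
```

View pics/w1.png

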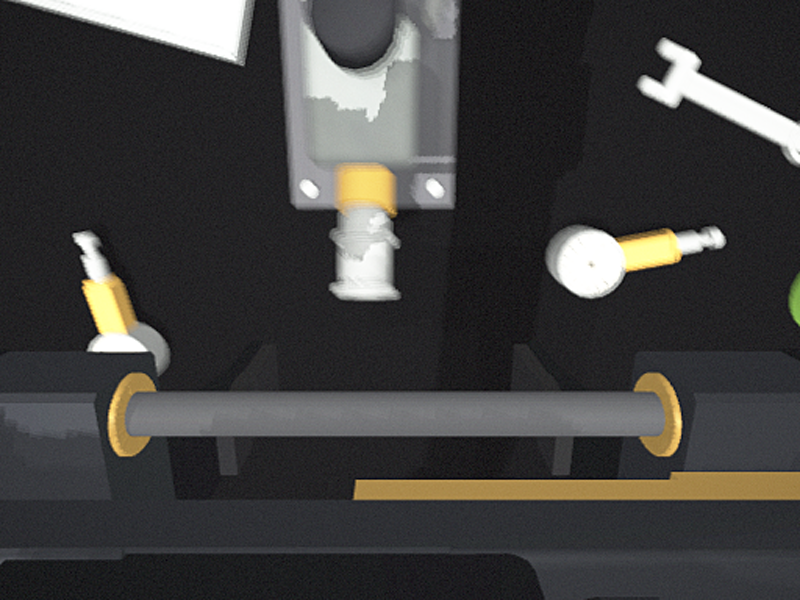

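The wrist view shows the mouth at about (365,295) of 800x600 and the rear ridge at (364,240). That agrees with the top view to about 2 mm, and the yaw already lines up. Next I lower the fingers round the waist.

>>> {"name": "move_arm", "arguments": {
  "dp": [
    [0.25,-0.3,1],
    [0.25,-0.3,2.3],
    [0.25,-0.3,3.2],
    [0.25,-0.3,3.9],
    [0.25,-0.3,4.2]
  ],
  "turn": [0,0,0,0,0],
  "jaw": [1,1,1,1,1]
}}

```text
time: 2.55
position: [0.5423, 0.0222, 0.1094]
tool_rot: [-3.121, -0.359, 0.005]
ft_force: [0.1, 0.5, -0.3]
grip_width: 0.999
```

>>> {"name": "move_arm", "arguments": {
  "dp": [
    [0,0,0],
    [0,0,0]
  ],
  "turn": [0,0],
  "jaw": [1,1]
}}

```text
time: 2.75
position: [0.5446, 0.0226, 0.1126]
tool_rot: [3.121, 0.359, 0.002]
ft_force: [-0.4, 0.4, -0.4]
grip_width: 0.998
```

```bash
python3 - <<'E'
from h import *
im=ctrl.get_image("wrist");s=ctrl.get_state();print(s["position"],s["ft_force"])
c=cam("wrist");print(proj(c,[[.530,.0295,.125]]))
cv2.imwrite("pics/w2.png",cv2.resize(im[60:340,80:400],(800,700-100),interpolation=cv2.INTER_CUBIC)[:,:,::-1])
E
```

```text
[0.54484088 0.02261232 0.11294627] [ 0.53067076  0.53280842 -0.55328131]
[[233.47265576 266.49154428]]
```

View pics/w2.png

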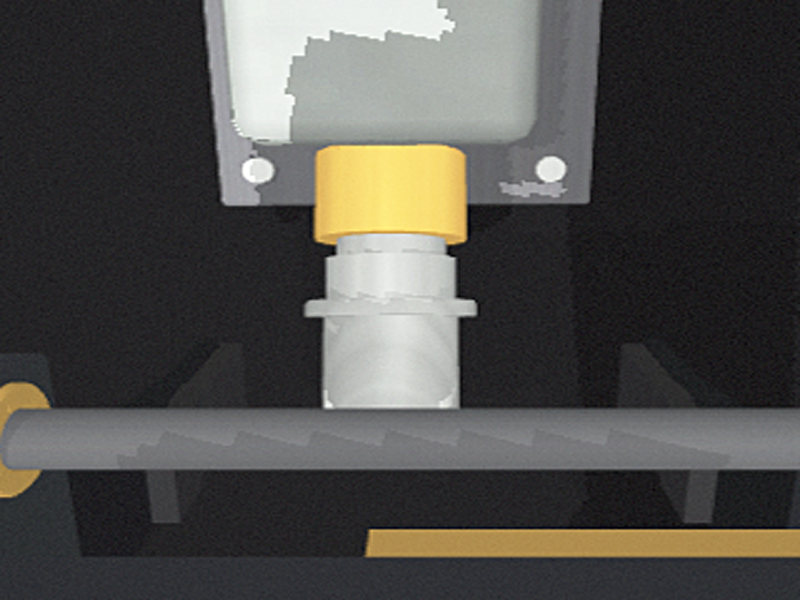

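```bash
python3 - <<'E'
from h import *
c=cam("wrist")
p=back(c,(80+390.5/2.5,60+308*280/600),.1134);x,y,z=mouthframe(None,.23)
m=p-.034*x;m[2]=.125;print("ridge",p,"mouth",m)
q=back(c,(80+391/2.5,60+243*280/600),.125-.052*.342);print("collar front",q,"mouth",q-.052*x)
s=ctrl.get_state();print(s["position"]);t=m+.018*x;t=[t[0]+.0007,t[1],t[2]-.007];print(t,dtool(t))
E
```

```text
ridge [0.56216502 0.03555371 0.1134    ] mouth [0.53105687 0.02826994 0.125     ]
collar front [0.57780177 0.0391591  0.107216  ] mouth [0.53022459 0.02801922 0.12500125]
[0.54484088 0.02261232 0.11294627]
[np.float64(0.5482258922316519), np.float64(0.03212605197956895), np.float64(0.1118435672318988)] [ 0.18182505 -0.28324351  0.03692254]
```

>>> {"name": "move_arm", "arguments": {
  "dp": [
    [0.18,-0.28,0.05],
    [0.18,-0.28,0.05],
    [0.18,-0.28,0.05],
    [0.18,-0.28,0.05],
    [0.18,-0.28,0.05]
  ],
  "turn": [0,0,0,0,0],
  "jaw": [1,0.2,-0.2,-0.3,-0.4],
  "grip_force": 30
}}

```text
time: 3.3
position: [0.5472, 0.0319, 0.1101]
tool_rot: [3.121, 0.359, -0.0]
ft_force: [-0.8, 0.6, -0.1]
grip_width: 0.724
```

>>> {"name": "move_arm", "arguments": {
  "dp": [
    [0,0,0],
    [0,0,0],
    [0,0,0],
    [0,0,0],
    [0,0,0]
  ],
  "turn": [0,0,0,0,0],
  "jaw": [-0.5,-0.5,-0.5,-0.5,-0.5]
}}

```text
time: 3.8
position: [0.5471, 0.0324, 0.11]
tool_rot: [-3.121, -0.36, 0.0]
ft_force: [-0.3, 1.2, -0.3]
grip_width: 0.345
```

>>> {"name": "move_arm", "arguments": {
  "dp": [
    [0.06,0,0.02],
    [0.12,0,0.04],
    [0.17,0,0.06],
    [0.21,0,0.08],
    [0.25,0,0.09]
  ],
  "turn": [0,0,0,0,0],
  "jaw": [-0.5,-0.5,-0.5,-0.5,-0.5]
}}

```text
time: 4.3
position: [0.5533, 0.0339, 0.1075]
tool_rot: [3.121, 0.36, -0.005]
ft_force: [-7.1, 0.0, 6.7]
grip_width: 0.345
```

>>> {"name": "move_arm", "arguments": {
  "dp": [
    [0.05,0,0.02],
    [0.1,0,0.04],
    [0.15,0,0.06],
    [0.2,0,0.075],
    [0.23,0,0.085]
  ],
  "turn": [0,0,0,0,0],
  "jaw": [-0.5,-0.5,-0.5,-0.5,-0.5]
}}

```text
time: 4.8
position: [0.5604, 0.0356, 0.1049]
tool_rot: [3.121, 0.36, -0.004]
ft_force: [-5.3, 0.3, 6.6]
grip_width: 0.345
```

>>> {"name": "move_arm", "arguments": {
  "dp": [
    [0.03,0,0.01],
    [0.05,0,0.02],
    [0.05,0,0.02]
  ],
  "turn": [0,0,0],
  "jaw": [-0.5,-0.5,-0.5]
}}

```text
time: 5.1
position: [0.5617, 0.0359, 0.1044]
tool_rot: [3.121, 0.36, -0.004]
ft_force: [-5.8, 0.6, 7.2]
grip_width: 0.342
```

>>> {"name": "move_arm", "arguments": {
  "dp": [
    [0,0,0],
    [0,0,0],
    [0,0,0],
    [0,0,-0.5],
    [0,0,-1.5]
  ],
  "turn": [0,0,0,0,0],
  "jaw": [0.1,0.6,1,1,1]
}}

```text
time: 5.6
position: [0.5616, 0.0357, 0.1483]
tool_rot: [-3.12, -0.36, 0.005]
ft_force: [0.5, -0.5, -0.2]
grip_width: 0.714
```

>>> {"name": "move_arm", "arguments": {
  "dp": [
    [0,0,-1],
    [0,0,-2],
    [0,0,-2.7],
    [0,0,-2.7]
  ],
  "turn": [0,0,0,0],
  "jaw": [1,1,1,1]
}}

```text
time: 6.0
position: [0.5654, 0.0366, 0.2348]
tool_rot: [3.12, 0.36, 0.013]
ft_force: [-0.6, 1.1, -0.2]
grip_width: 0.987
```

```bash
python3 - <<'E'
from h import *
im=ctrl.get_image("wrist");s=ctrl.get_state();print(s["position"],s["ft_force"])
c=cam("wrist");m=np.array([.5308,.0282,.125]);x,y,z=mouthframe(m,.23)
print("px mouth, ridge fwd, ridge back12",((proj(c,[m,m+.034*x,m+.046*x])-[180,80])*5).round(0).tolist())
cv2.imwrite("pics/w3.png",cv2.resize(im[80:200,180:300],None,fx=5,fy=5,interpolation=cv2.INTER_CUBIC)[:,:,::-1])
for t in("gauge",):
  for d in ctrl.masks_of("wrist",t): print(d["rect"],d["confidence"])
E
```

```text
[0.56424419 0.03622798 0.23259757] [-0.72923442 -0.88594585 -0.62749498]
px mouth, ridge fwd, ridge back12 [[359.0, 712.0], [359.0, 534.0], [359.0, 472.0]]
[91.4, 212.5, 53.3, 72.0] 0.84
```

View pics/w3.png

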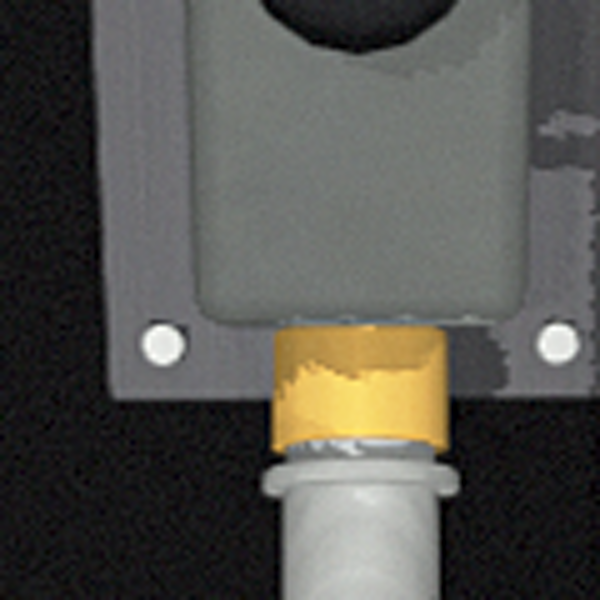

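Sleeve caught back: the rear ridge is at row 478, where 472 is predicted for 12 mm back. Next, the gauge.

>>> {"name": "move_arm", "arguments": {
  "dp": [
    [-0.4,-1.4,0],
    [-0.9,-2.9,0.2],
    [-1.4,-4.4,0.5],
    [-1.9,-5.9,0.8],
    [-2.34,-7.4,1]
  ],
  "turn": [-0.5,-1,-1.5,-2,-2.3],
  "jaw": [1,1,1,1,1]
}}

```text
time: 6.6
position: [0.4418, 0.2367, 0.1985]
tool_rot: [3.068, 0.672, -0.003]
ft_force: [0.4, 1.0, 0.0]
grip_width: 1.001
```

>>> {"name": "move_arm", "arguments": {
  "dp": [
    [0,0,0],
    [0,0,0],
    [0,0,0]
  ],
  "turn": [0,0,0],
  "jaw": [1,1,1]
}}

```text
time: 6.9
position: [0.4443, 0.2346, 0.1996]
tool_rot: [3.069, 0.667, -0.001]
ft_force: [-0.4, 0.7, 1.4]
grip_width: 0.998
```

```bash
cat > g.py <<'E'
from h import *
im=ctrl.get_image("wrist");c=cam("wrist");s=ctrl.get_state()
hsv=cv2.cvtColor(im,cv2.COLOR_RGB2HSV)
for d in ctrl.masks_of("wrist","gauge")[:2]:
    m=d["region"];o=(m&(hsv[...,1]>110)&(hsv[...,2]>90)).astype(np.uint8)
    ys,xs=np.where(o);cb=(xs.mean(),ys.mean());B=back(c,cb,.022)
    P=np.c_[np.where(m)[1],np.where(m)[0]];W=np.array([back(c,p,.016)[:2] for p in P])
    Wo=np.array([back(c,p,.022)[:2] for p in np.c_[xs,ys]])
    _,_,V=np.linalg.svd(Wo-Wo.mean(0));a=V[0]*np.sign(V[0][0]);e=(W-B[:2])@a;eo=(Wo-Wo.mean(0))@a
    print(d["confidence"],d["rect"],"body",B.round(4),"yaw",np.arctan2(a[1],a[0]).round(3),"ext",e.min().round(4),e.max().round(4),"body ext",eo.min().round(4),eo.max().round(4),Wo.mean(0).round(4))
print(s["position"],s["tool_rot"],s["ft_force"])
E
python3 g.py; python3 - <<'E'
from h import *
im=ctrl.get_image("wrist");cv2.imwrite("pics/w4.png",im[:,:,::-1])
E
```

```text
0.76 [249.8, 176.9, 45.7, 115.9] body [0.4429 0.2353 0.022 ] yaw 0.387 ext -0.079 0.0597 body ext -0.0246 0.0242 [0.4428 0.2353]
0.58 [94.8, 78.7, 96.3, 111.8] body [0.4819 0.4223 0.022 ] yaw 1.112 ext -0.0623 0.0622 body ext -0.0618 0.0598 [0.4811 0.4217]
[0.44463283 0.2343242  0.19973162] [ 3.06992297e+00  6.65997576e-01 -1.04883399e-03] [ 0.29789544 -0.07705817 -0.57896117]
```

View pics/w4.png

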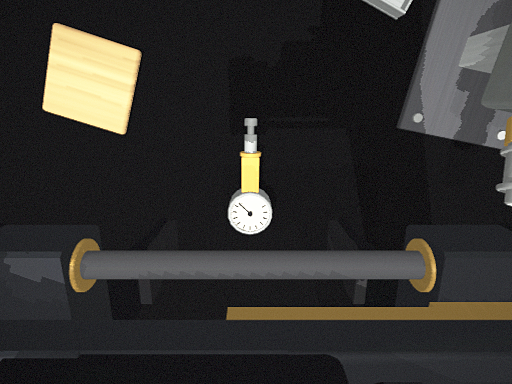

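The gauge lies along the tool: case (250,213), body (250,172), plug end (251,119). Now down to grip the brass body.

>>> {"name": "move_arm", "arguments": {
  "dp": [
    [-0.1,-0.06,1.5],
    [-0.1,-0.06,3],
    [-0.1,-0.06,4.5],
    [-0.1,-0.06,5.5],
    [-0.1,-0.06,5.9]
  ],
  "turn": [0.15,0.15,0.15,0.15,0.15],
  "jaw": [1,1,1,1,0.5]
}}

```text
time: 7.55
position: [0.4386, 0.2343, 0.02]
tool_rot: [3.074, 0.648, -0.009]
ft_force: [0.5, 1.2, -0.6]
grip_width: 0.963
```

>>> {"name": "move_arm", "arguments": {
  "dp": [
    [0,0,0],
    [0,0,0],
    [0,0,0]
  ],
  "turn": [0,0,0],
  "jaw": [0.3,0.2,0.1]
}}

```text
time: 7.85
position: [0.442, 0.2369, 0.025]
tool_rot: [-3.074, -0.649, -0.005]
ft_force: [0.6, 0.9, 0.2]
grip_width: 0.72
```

```bash
python3 g.py
```

```text
0.67 [254.3, 218.3, 85.6, 176.2] body [0.4503 0.239  0.022 ] yaw 0.409 ext -0.0627 0.0518 body ext -0.019 0.0178 [0.4502 0.2389]
[0.4418972  0.23678131 0.02490426] [3.07371023 0.64936852 0.00524829] [-0.37414674 -0.04778694 -0.96197655]
```

>>> {"name": "move_arm", "arguments": {
  "dp": [
    [-0.05,0.04,0.35],
    [-0.05,0.04,0.7],
    [-0.05,0.04,0.72],
    [-0.05,0.04,0.72],
    [-0.05,0.04,0.72]
  ],
  "turn": [0,0,0,0,0],
  "jaw": [0.1,-0.1,-0.2,-0.3,-0.45],
  "grip_force": 40
}}

```text
time: 8.45
position: [0.439, 0.2345, 0.0012]
tool_rot: [3.073, 0.65, -0.002]
ft_force: [-1.3, -0.1, -0.1]
grip_width: 0.339
```

>>> {"name": "move_arm", "arguments": {
  "dp": [
    [0,0,0],
    [0,0,0],
    [0,0,0],
    [0,0,0],
    [0,0,0]
  ],
  "turn": [0,0,0,0,0],
  "jaw": [-0.7,-0.7,-0.7,-0.7,-0.7]
}}

```text
time: 8.95
position: [0.4394, 0.2345, 0.0015]
tool_rot: [3.074, 0.65, -0.0]
ft_force: [0.8, 0.1, -0.5]
grip_width: 0.229
```

>>> {"name": "move_arm", "arguments": {
  "dp": [
    [0,0,-0.8],
    [0,0,-2.2],
    [0,0,-3.8],
    [0,0,-5.4],
    [0,0,-7]
  ],
  "turn": [0,0,0,0,0],
  "jaw": [-0.7,-0.7,-0.7,-0.7,-0.7]
}}

```text
time: 9.45
position: [0.4388, 0.2344, 0.2131]
tool_rot: [3.073, 0.651, -0.001]
ft_force: [1.4, -0.2, -2.6]
grip_width: 0.226
```

>>> {"name": "move_arm", "arguments": {
  "dp": [
    [0,0,-0.5],
    [0,0,-0.5],
    [0,0,-0.5]
  ],
  "turn": [0,0,0],
  "jaw": [-0.7,-0.7,-0.7]
}}

```text
time: 9.75
position: [0.4387, 0.2338, 0.2248]
tool_rot: [3.073, 0.65, -0.004]
ft_force: [-0.1, -0.3, -3.5]
grip_width: 0.228
```

```bash
python3 - <<'E'
from h import *
im=ctrl.get_image("wrist");s=ctrl.get_state();print(s["position"],s["tool_rot"],s["ft_force"])
print(dtool([.7235,.0734,.225]))
cv2.imwrite("pics/w5.png",cv2.resize(im[40:340,120:390],None,fx=2,fy=2,interpolation=cv2.INTER_CUBIC)[:,:,::-1])
E
```

```text
[0.43824262 0.23365083 0.22419098] [ 3.07300288  0.64973219 -0.00617772] [-0.02384807 -0.22688778 -2.71264536]
[ 6.53250128  8.73332446 -0.05455781]
```

View pics/w5.png

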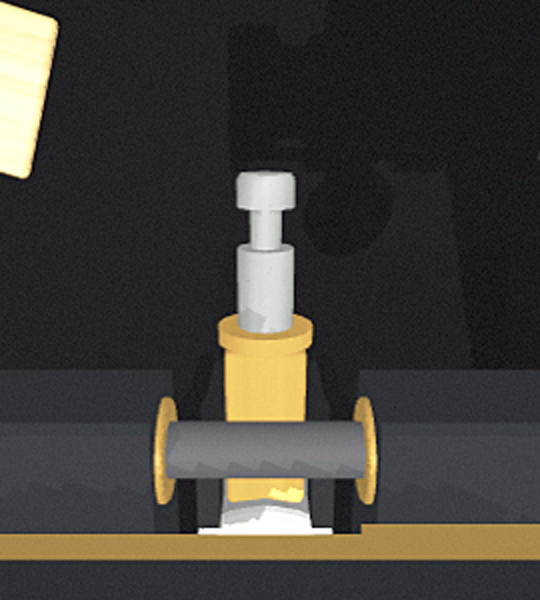

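>>> {"name": "move_arm", "arguments": {
  "dp": [
    [0.7,0.9,0],
    [1.6,2.1,0],
    [2.5,3.4,0],
    [3.5,4.7,0],
    [4.5,6,0]
  ],
  "turn": [0,0,0,0,0],
  "jaw": [-0.7,-0.7,-0.7,-0.7,-0.7]
}}

```text
time: 10.3
position: [0.6361, 0.1232, 0.2227]
tool_rot: [-3.073, -0.651, 0.008]
ft_force: [0.6, 0.4, -0.4]
grip_width: 0.222
```

>>> {"name": "move_arm", "arguments": {
  "dp": [
    [0.8,1,0],
    [1.5,1.9,0],
    [2.03,2.73,0],
    [2.03,2.73,0],
    [2.03,2.73,0]
  ],
  "turn": [0.6,1.2,1.8,2.13,2.13],
  "jaw": [-0.7,-0.7,-0.7,-0.7,-0.7]
}}

```text
time: 10.8
position: [0.7236, 0.0744, 0.2224]
tool_rot: [-3.12, -0.362, 0.009]
ft_force: [-0.0, 1.2, -2.2]
grip_width: 0.226
```

```bash
python3 - <<'E'
from h import *
s=ctrl.get_state();print(s["position"],s["tool_rot"],s["ft_force"])
print(dtool([.7235,.0734,.176]))
E
```

```text
[0.72362682 0.07435846 0.22242398] [-3.11967406 -0.36172123  0.00944877] [-0.04120056  1.22731118 -2.18052524]
[-0.002355    0.03274927  1.54745309]
```

>>> {"name": "move_arm", "arguments": {
  "dp": [
    [0,0.03,0.8],
    [0,0.03,1.4],
    [0,0.03,1.5],
    [0,0.03,1.5]
  ],
  "turn": [0,0,0,0],
  "jaw": [-0.7,-0.7,-0.7,-0.7]
}}

```text
time: 11.2
position: [0.7235, 0.0745, 0.1804]
tool_rot: [-3.12, -0.365, 0.004]
ft_force: [0.1, 0.1, -2.0]
grip_width: 0.229
```

>>> {"name": "move_arm", "arguments": {
  "dp": [
    [0,0,0.05],
    [0,0,0.1],
    [0,0,0.15],
    [0,0,0.2]
  ],
  "turn": [0,0,0,0],
  "jaw": [-0.7,-0.7,-0.7,-0.7],
  "grip_force": 12
}}

```text
time: 11.6
position: [0.7251, 0.0736, 0.176]
tool_rot: [3.121, 0.362, 0.001]
ft_force: [0.2, -0.3, -2.5]
grip_width: 0.232
```

>>> {"name": "move_arm", "arguments": {
  "dp": [
    [0,0,0.06],
    [0,0,0.12],
    [0,0,0.18],
    [0,0,0.24],
    [0,0,0.28]
  ],
  "turn": [0,0,0,0,0],
  "jaw": [-0.7,-0.7,-0.7,-0.7,-0.7]
}}

```text
time: 12.1
position: [0.7261, 0.0738, 0.1683]
tool_rot: [-3.12, -0.362, -0.005]
ft_force: [3.5, -0.3, 3.4]
grip_width: 0.228
```

>>> {"name": "move_arm", "arguments": {
  "dp": [
    [0,0,0.06],
    [0,0,0.12],
    [0,0,0.18],
    [0,0,0.24],
    [0,0,0.28]
  ],
  "turn": [0,0,0,0,0],
  "jaw": [-0.7,-0.7,-0.7,-0.7,-0.7]
}}

```text
time: 12.6
position: [0.7261, 0.0739, 0.1591]
tool_rot: [-3.12, -0.362, -0.005]
ft_force: [5.2, 1.0, 2.7]
grip_width: 0.232
```

```bash
python3 - <<'E'
from h import *
im=ctrl.get_image("wrist");s=ctrl.get_state();print(s["position"],s["tool_rot"],s["ft_force"])
cv2.imwrite("pics/w6.png",cv2.resize(im[40:340,120:390],None,fx=2,fy=2,interpolation=cv2.INTER_CUBIC)[:,:,::-1])
c=cam("wrist");P=s["position"];f=R.from_rotvec(s["tool_rot"]).apply([1,0,0])
for th in(0,.1,.2,.3,.35,.4):
    ct,st=np.cos(th),np.sin(th);G=P+[0,0,.0155]
    pt=lambda X,Z:G+f*(X*ct-Z*st*-1*-1)+np.array([0,0,-X*st+Z*ct])
    # top edges: flange rear x=21 z=12 ; tip x=63,z=7
    print(th,((proj(c,[pt(.021,.012),pt(.025,.007),pt(.063,.007)])-[120,40])*2)[:,1].round(1))
E
```

```text
[0.72604132 0.07387396 0.15883923] [-3.12019459 -0.36193658 -0.00446823] [5.36490156 0.918089   3.13515974]
0 [358.5 335.7 177. ]
0.1 [360.3 335.5 179.3]
0.2 [362.7 336.1 184. ]
0.3 [365.5 337.6 190.6]
0.35 [367.1 338.6 194.6]
0.4 [368.7 339.8 199. ]
```

View pics/w6.png

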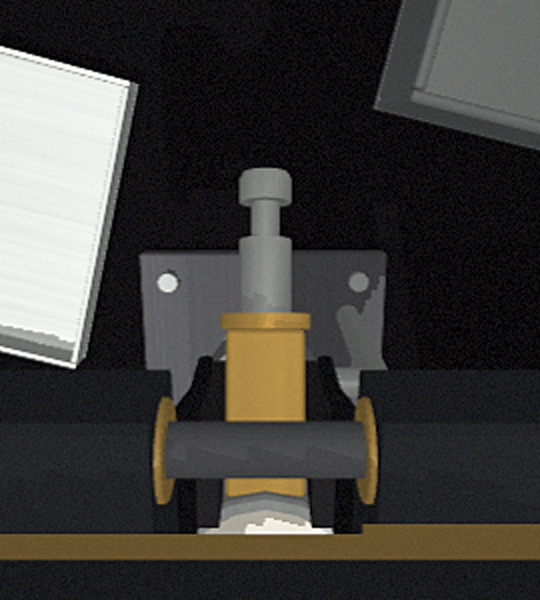

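```bash
cat > wid.py <<'E'
from h import *
import sys
def widths(f):
    g=cv2.GaussianBlur(cv2.imread(f),(3,3),0).astype(float).max(2)  # 2x crop
    out=[]
    for r in range(160,420,6):
        row=g[r-1:r+2].mean(0)
        d=np.gradient(row);L=200+np.argmax(d[200:265]);Rr=265+np.argmin(d[265:330])
        def sub(i,s):
            a,b,c=s*d[i-1],s*d[i],s*d[i+1];return i+.5*(a-c)/(a-2*b+c+1e-9)
        out.append((r,round(sub(Rr,-1)-sub(L,1),1),round((sub(Rr,-1)+sub(L,1))/2,1)))
    return out
for f in sys.argv[1:]: print(f,widths(f))
E
python3 wid.py pics/w5.png pics/w6.png
```

```text
pics/w5.png [(160, np.float64(87.6), np.float64(259.9)), (166, np.float64(57.0), np.float64(276.2)), (172, np.float64(51.9), np.float64(265.8)), (178, np.float64(57.1), np.float64(265.4)), (184, np.float64(58.5), np.float64(265.5)), (190, np.float64(58.3), np.float64(265.6)), (196, np.float64(58.3), np.float64(265.6)), (202, np.float64(58.3), np.float64(265.7)), (208, np.float64(54.9), np.float64(265.2)), (214, np.float64(31.6), np.float64(265.4)), (220, np.float64(31.7), np.float64(265.3)), (226, np.float64(31.1), np.float64(265.7)), (232, np.float64(31.0), np.float64(265.7)), (238, np.float64(30.8), np.float64(265.6)), (244, np.float64(41.3), np.float64(260.0)), (250, np.float64(56.7), np.float64(265.0)), (256, np.float64(56.5), np.float64(265.1)), (262, np.float64(56.5), np.float64(265.1)), (268, np.float64(56.6), np.float64(265.0)), (274, np.float64(56.5), np.float64(265.0)), (280, np.float64(56.3), np.float64(265.0)), (286, np.float64(55.8), np.float64(265.3)), (292, np.float64(55.7), np.float64(265.3)), (298, np.float64(55.7), np.float64(265.3)), (304, np.float64(55.7), np.floa
[... 2097 characters left out ...]
8, np.float64(88.3), np.float64(265.5)), (334, np.float64(76.9), np.float64(265.4)), (340, np.float64(77.8), np.float64(265.4)), (346, np.float64(78.4), np.float64(265.2)), (352, np.float64(78.5), np.float64(265.2)), (358, np.float64(83.8), np.float64(262.6)), (364, np.float64(79.2), np.float64(265.1)), (370, np.float64(79.3), np.float64(265.1)), (376, np.float64(79.4), np.float64(265.1)), (382, np.float64(79.4), np.float64(265.0)), (388, np.float64(79.6), np.float64(265.1)), (394, np.float64(79.2), np.float64(265.1)), (400, np.float64(79.3), np.float64(265.1)), (406, np.float64(79.3), np.float64(265.1)), (412, np.float64(79.4), np.float64(265.1)), (418, np.float64(79.3), np.float64(265.1))]
```

>>> {"name": "move_arm", "arguments": {
  "dp": [
    [0,0,0.03],
    [0,0,0.06],
    [0,0,0.06],
    [0,0,0.06]
  ],
  "turn": [0,0,0,0],
  "jaw": [-0.7,-0.7,-0.7,-0.7]
}}

```text
time: 13.05
position: [0.7258, 0.0738, 0.1571]
tool_rot: [-3.12, -0.362, -0.004]
ft_force: [4.9, 1.0, 2.7]
grip_width: 0.229
```

>>> {"name": "move_arm", "arguments": {
  "dp": [
    [0,0,0],
    [0,0,0],
    [0,0,-0.5],
    [0,0,-1.5],
    [0,0,-2.5]
  ],
  "turn": [0,0,0,0,0],
  "jaw": [-0.7,-0.7,-0.7,-0.7,-0.7],
  "grip_force": 35
}}

```text
time: 13.55
position: [0.723, 0.073, 0.231]
tool_rot: [3.12, 0.362, -0.009]
ft_force: [0.6, 0.5, -1.9]
grip_width: 0.226
```

>>> {"name": "move_arm", "arguments": {
  "dp": [
    [0,0,-0.5],
    [0,0,-0.5],
    [0,0,-0.5]
  ],
  "turn": [0,0,0],
  "jaw": [-0.7,-0.7,-0.7]
}}

```text
time: 13.85
position: [0.7241, 0.0734, 0.2455]
tool_rot: [3.12, 0.362, -0.004]
ft_force: [-0.3, -0.2, -2.7]
grip_width: 0.224
```

```bash
python3 - <<'E'
from h import *
im=ctrl.get_image("wrist");s=ctrl.get_state();print(s["position"],s["tool_rot"],s["ft_force"])
cv2.imwrite("pics/w7.png",cv2.resize(im[40:340,120:390],None,fx=2,fy=2,interpolation=cv2.INTER_CUBIC)[:,:,::-1])
E
python3 wid.py pics/w7.png | tr ')' '\n' | grep -o '[0-9]*, np.*' | sed 's/np.float64(//' | head -90 | paste -sd' '
```

```text
[0.72386677 0.07316182 0.24471608] [ 3.12001227  0.36226405 -0.00569519] [ 0.88958044 -0.28430169 -2.37054116]
160, 97.0 , 264.0 166, 92.2 , 247.5 172, 41.3 , 264.9 178, 48.8 , 265.0 184, 51.5 , 265.0 190, 51.3 , 265.0 196, 51.4 , 265.1 202, 51.4 , 265.2 208, 28.0 , 265.0 214, 28.4 , 265.0 220, 28.2 , 265.1 226, 25.8 , 265.8 232, 26.5 , 265.5 238, 46.0 , 265.9 244, 48.7 , 266.0 250, 49.0 , 266.1 256, 48.4 , 265.9 262, 48.4 , 265.8 268, 48.8 , 265.6 274, 48.5 , 266.4 280, 50.8 , 265.5 286, 54.8 , 263.2 292, 64.7 , 263.0 298, 73.9 , 263.1 304, 65.6 , 256.1 310, 78.8 , 260.1 316, 86.2 , 262.5 322, 89.0 , 264.2 328, 83.1 , 262.0 334, 82.2 , 262.7 340, 76.8 , 265.6 346, 78.0 , 265.1 352, 78.0 , 264.9 358, 77.7 , 265.0 364, 79.3 , 265.0 370, 79.3 , 265.0 376, 79.5 , 265.0 382, 79.3 , 265.0 388, 79.5 , 265.0 394, 78.0 , 265.1 400, 78.2 , 264.8 406, 79.3 , 265.1 412, 79.4 , 265.0 418, 79.6 , 265.0
```

>>> {"name": "move_arm", "arguments": {
  "dp": [
    [-1,0,0],
    [-2.5,0,0],
    [-4,0,0],
    [-5.5,0,0],
    [-7,0,0]
  ],
  "turn": [0,0,0,0,0],
  "jaw": [-0.7,-0.7,-0.7,-0.7,-0.7]
}}

```text
time: 14.4
position: [0.5175, 0.0247, 0.2445]
tool_rot: [-3.12, -0.361, 0.007]
ft_force: [0.3, -1.4, -0.5]
grip_width: 0.226
```

>>> {"name": "move_arm", "arguments": {
  "dp": [
    [-1,0,0],
    [-2.2,0,0.3],
    [-2.5,0,1],
    [-2.5,0,1.5],
    [-2.5,0,1.5]
  ],
  "turn": [0,0,0,0,0],
  "jaw": [-0.7,-0.7,-0.7,-0.7,-0.7]
}}

```text
time: 14.9
position: [0.4444, 0.0078, 0.199]
tool_rot: [-3.12, -0.36, 0.009]
ft_force: [-0.1, 0.8, -3.0]
grip_width: 0.226
```

>>> {"name": "move_arm", "arguments": {
  "dp": [
    [0,0,0],
    [0,0,0]
  ],
  "turn": [0,0],
  "jaw": [-0.7,-0.7]
}}

```text
time: 15.1
position: [0.4479, 0.0085, 0.2024]
tool_rot: [-3.12, -0.363, -0.001]
ft_force: [-0.0, 0.4, -2.1]
grip_width: 0.228
```

```bash
python3 - <<'E'
from h import *
im=ctrl.get_image("wrist");s=ctrl.get_state();print(s["position"],s["tool_rot"],s["ft_force"])
c=cam("wrist");m=np.array([.5308,.0282,.125]);x,y,z=mouthframe(m,.23)
tip=s["position"]+R.from_rotvec(s["tool_rot"]).apply([.061,0,.0072]);d=tip-m;print("tip in mouth frame mm",(np.array([d@x,d@y,d@z])*1e3).round(1))
print((proj(c,[m,m+.012*x,m+.046*x,tip])-[140,0])*[2,2])
print(dtool([.4577,.011,.1373]))
cv2.imwrite("pics/w8.png",cv2.resize(im[0:280,140:360],None,fx=2,fy=2,interpolation=cv2.INTER_CUBIC)[:,:,::-1])
E
```

```text
[0.44800154 0.00852817 0.20248075] [-3.12022222e+00 -3.62646846e-01 -1.06821539e-03] [-0.54668456 -0.33819262 -1.91383701]
tip in mouth frame mm [-46.7  -0.2  57.8]
[[223.02352782 176.57612837]
 [223.05723956 145.65237633]
 [223.151293    59.37724661]
 [223.16794358 256.14884481]]
[ 0.33200175 -0.00543201  2.17293228]
```

View pics/w8.png

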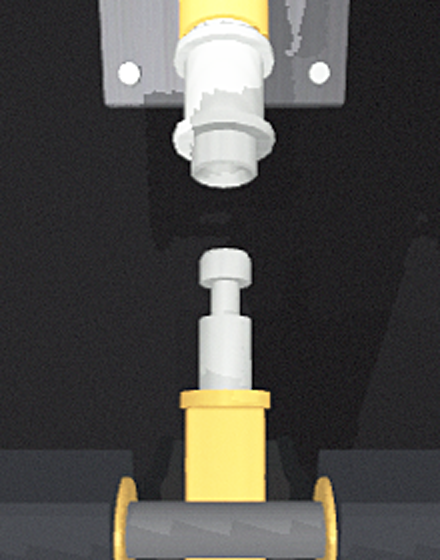

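The mouth, (224,175) in the crop, and the plug tip, (225,255), line up, and the sleeve is held back. Moving to the pre-insert pose.

>>> {"name": "move_arm", "arguments": {
  "dp": [
    [0.05,0,0.7],
    [0.1,0,1.5],
    [0.2,0,2],
    [0.33,0,2.17],
    [0.33,0,2.17]
  ],
  "turn": [0,0,0,0,0],
  "jaw": [-0.7,-0.7,-0.7,-0.7,-0.7]
}}

```text
time: 15.65
position: [0.4576, 0.011, 0.1369]
tool_rot: [-3.119, -0.363, 0.0]
ft_force: [-0.2, -0.5, -1.2]
grip_width: 0.225
```

>>> {"name": "move_arm", "arguments": {
  "dp": [
    [0,0,0],
    [0,0,0],
    [0,0,0]
  ],
  "turn": [0,0,0],
  "jaw": [-0.7,-0.7,-0.7]
}}

```text
time: 15.95
position: [0.4575, 0.0105, 0.1376]
tool_rot: [3.12, 0.362, 0.002]
ft_force: [-0.6, -0.1, -2.7]
grip_width: 0.225
```

```bash
cat > t.py <<'E'
from h import *
s=ctrl.get_state();c=cam("wrist");m=np.array([.5308,.0282,.125]);x,y,z=mouthframe(m,.23)
tip=s["position"]+R.from_rotvec(s["tool_rot"]).apply([.061,0,.0072]);d=tip-m;print(s["time"],s["position"],s["ft_force"].round(1),"tip in mouth frame mm",(np.array([d@x,d@y,d@z])*1e3).round(1))
for dep in(0,.01,.034): print(dep,dtool(s["position"]+m+x*dep-tip).round(3))
E
python3 t.py;python3 - <<'E'
from h import *
im=ctrl.get_image("wrist")
cv2.imwrite("pics/w9.png",cv2.resize(im[0:280,140:360],None,fx=2,fy=2,interpolation=cv2.INTER_CUBIC)[:,:,::-1])
c=cam("wrist");m=np.array([.5308,.0282,.125]);print((proj(c,[m])-[140,0])*2)
E
```

```text
15.95 [0.45752973 0.01047148 0.13762769] [-0.6 -0.1 -2.7] tip in mouth frame mm [-15.4  -0.5   0.2]
0 [ 0.479 -0.017  0.184]
0.01 [ 0.792 -0.017  0.298]
0.034 [ 1.544 -0.016  0.572]
[[221.30323821 201.40164768]]
```

View pics/w9.png

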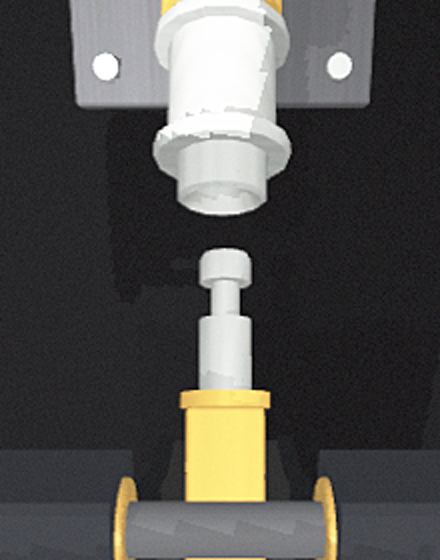

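>>> {"name": "move_arm", "arguments": {
  "dp": [
    [0.12,-0.02,0.05],
    [0.25,-0.02,0.1],
    [0.37,-0.02,0.14],
    [0.5,-0.02,0.19],
    [0.63,-0.02,0.24]
  ],
  "turn": [0,0,0,0,0],
  "jaw": [-0.7,-0.7,-0.7,-0.7,-0.7]
}}

```text
time: 16.5
position: [0.4757, 0.0156, 0.1295]
tool_rot: [-3.12, -0.362, 0.0]
ft_force: [-0.3, 0.2, -1.4]
grip_width: 0.225
```

>>> {"name": "move_arm", "arguments": {
  "dp": [
    [0.06,0,0.02],
    [0.12,0,0.045],
    [0.18,0,0.07],
    [0.18,0,0.07]
  ],
  "turn": [0,0,0,0],
  "jaw": [-0.7,-0.7,-0.7,-0.7],
  "grip_force": 20
}}

```text
time: 16.9
position: [0.4812, 0.0169, 0.1277]
tool_rot: [-3.12, -0.362, -0.002]
ft_force: [0.6, 0.2, -1.8]
grip_width: 0.228
```

```bash
python3 t.py
```

```text
16.9 [0.48116648 0.01689602 0.12767571] [ 0.6  0.2 -1.8] tip in mouth frame mm [11.   0.4 -0.7]
0 [-0.337  0.012 -0.149]
0.01 [-0.024  0.013 -0.035]
0.034 [0.728 0.013 0.24 ]
```

>>> {"name": "move_arm", "arguments": {
  "dp": [
    [0.1,0.01,0.03],
    [0.2,0.01,0.06],
    [0.3,0.01,0.095],
    [0.4,0.01,0.13],
    [0.5,0.01,0.165]
  ],
  "turn": [0,0,0,0,0],
  "jaw": [-0.7,-0.7,-0.7,-0.7,-0.7]
}}

```text
time: 17.4
position: [0.4955, 0.0199, 0.1224]
tool_rot: [-3.121, -0.362, 0.0]
ft_force: [-0.4, -0.3, -1.8]
grip_width: 0.227
```

```bash
python3 t.py
```

```text
17.4 [0.49545057 0.01991526 0.12244418] [-0.4 -0.3 -1.8] tip in mouth frame mm [26.5  0.1 -0.7]
0 [-0.823  0.001 -0.325]
0.01 [-0.51   0.001 -0.211]
0.034 [0.242 0.002 0.062]
```

Free running. Now the last part, onto the valve, watching force.

>>> {"name": "move_arm", "arguments": {
  "dp": [
    [0.07,0,0.025],
    [0.13,0,0.045],
    [0.19,0,0.065],
    [0.23,0,0.08],
    [0.25,0,0.09]
  ],
  "turn": [0,0,0,0,0],
  "jaw": [-0.7,-0.7,-0.7,-0.7,-0.7],
  "grip_force": 30
}}

```text
time: 17.9
position: [0.5022, 0.0215, 0.1198]
tool_rot: [3.12, 0.362, -0.002]
ft_force: [-4.2, 0.1, 1.9]
grip_width: 0.223
```

```bash
python3 t.py
```

```text
17.9 [0.50218773 0.02152064 0.11978187] [-4.2  0.1  1.9] tip in mouth frame mm [34.   0.1 -0.9]
0 [-1.054  0.002 -0.415]
0.01 [-0.741  0.002 -0.301]
0.034 [ 0.011  0.003 -0.029]
```

>>> {"name": "move_arm", "arguments": {
  "dp": [
    [0.04,0,0.01],
    [0.08,0,0.025],
    [0.1,0,0.03],
    [0.1,0,0.03]
  ],
  "turn": [0,0,0,0],
  "jaw": [-0.7,-0.7,-0.7,-0.7]
}}

```text
time: 18.3
position: [0.5053, 0.0222, 0.1188]
tool_rot: [-3.121, -0.362, 0.001]
ft_force: [-2.8, -0.8, 1.0]
grip_width: 0.228
```

```bash
python3 t.py;python3 - <<'E'
from h import *
im=ctrl.get_image("wrist")
cv2.imwrite("pics/w10.png",cv2.resize(im[60:320,120:380],None,fx=2.2,fy=2.2,interpolation=cv2.INTER_CUBIC)[:,:,::-1])
c=cam("wrist");m=np.array([.5308,.0282,.125]);x,y,z=mouthframe(m,.23);print((proj(c,[m,m+.034*x,m+.046*x])-[120,60])*2.2)
E
```

```text
18.3 [0.50527509 0.02223796 0.11883353] [-2.8 -0.8  1. ] tip in mouth frame mm [37.3  0.1 -0.7]
0 [-1.16e+00  1.00e-03 -4.46e-01]
0.01 [-0.846  0.002 -0.332]
0.034 [-0.095  0.002 -0.059]
[[289.65862205 298.66674812]
 [289.73457546 161.82518737]
 [289.76082124 114.5394461 ]]
```

View pics/w10.png

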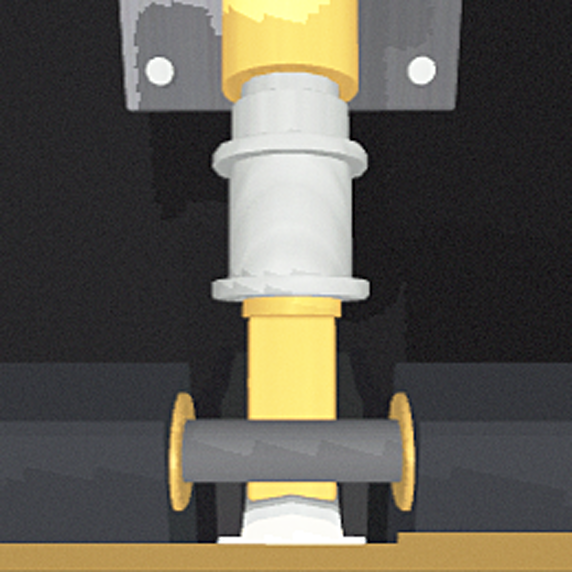

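The sleeve has sprung forward: the rear ridge is at row 158, where 162 is predicted. The flange is against the mouth. Releasing and withdrawing.

>>> {"name": "move_arm", "arguments": {
  "dp": [
    [-0.06,0,-0.02],
    [-0.06,0,-0.02],
    [-0.06,0,-0.02],
    [-0.06,0,-0.02],
    [-0.06,0,-0.02]
  ],
  "turn": [0,0,0,0,0],
  "jaw": [-0.7,-0.3,0.2,0.6,1],
  "grip_force": 10
}}

```text
time: 18.85
position: [0.5042, 0.0219, 0.1199]
tool_rot: [3.121, 0.362, 0.002]
ft_force: [-0.4, -0.0, 0.4]
grip_width: 0.507
```

>>> {"name": "move_arm", "arguments": {
  "dp": [
    [0,0,0],
    [0,0,0],
    [0,0,0],
    [0,0,0],
    [0,0,-0.3]
  ],
  "turn": [0,0,0,0,0],
  "jaw": [1,1,1,1,1]
}}

```text
time: 19.35
position: [0.5027, 0.0218, 0.1279]
tool_rot: [-3.12, -0.362, 0.004]
ft_force: [0.4, -0.4, 0.3]
grip_width: 0.949
```

>>> {"name": "move_arm", "arguments": {
  "dp": [
    [0,0,-0.7],
    [0,0,-1.5],
    [0,0,-2.5],
    [0,0,-3.5],
    [0,0,-3.5]
  ],
  "turn": [0,0,0,0,0],
  "jaw": [1,1,1,1,1]
}}

```text
time: 19.85
position: [0.5064, 0.0224, 0.2384]
tool_rot: [3.118, 0.362, 0.012]
ft_force: [0.3, 0.9, 0.4]
grip_width: 0.998
```

>>> {"name": "move_arm", "arguments": {
  "dp": [
    [-0.5,0,0],
    [-0.8,0,0],
    [-0.8,0,0]
  ],
  "turn": [0,0,0],
  "jaw": [1,1,1]
}}

```text
time: 20.15
position: [0.4793, 0.0158, 0.2334]
tool_rot: [3.119, 0.36, -0.001]
ft_force: [-0.5, 0.6, 0.8]
grip_width: 0.999
```

```bash
python3 - <<'E'
from h import *
im=ctrl.get_image("wrist");sc=ctrl.get_image("scene");s=ctrl.get_state();print(s["time"],s["position"],s["ft_force"])
cv2.imwrite("pics/w11.png",np.hstack([cv2.resize(im[60:360,100:400],(400,400)),cv2.resize(sc[120:280,170:330],(400,400),interpolation=cv2.INTER_CUBIC)])[:,:,::-1])
c=cam("wrist");m=np.array([.5308,.0282,.125]);x,y,z=mouthframe(m,.23);print((proj(c,[m,m+.034*x,m+.046*x])-[100,60])*4/3)
E
```

```text
20.25 [0.48036053 0.01619962 0.23351906] [-0.10441657 -0.63004798  0.04087293]
[[201.99276074  93.02325528]
 [201.98863749  42.83575799]
 [201.98720117  25.35308055]]
```

```bash
python3 - <<'E'
from h import *
im=ctrl.get_image("wrist");c=cam("wrist");m=np.array([.5308,.0282,.125]);x,y,z=mouthframe(m,.23)
hsv=cv2.cvtColor(im,cv2.COLOR_RGB2HSV)
cx=int(proj(c,[m])[0,0]);g=im[:,cx-35:cx+35].max(2).astype(int)
o=(hsv[...,1]>110)&(hsv[...,2]>90)
pr=proj(c,[m,m+.034*x,m+.046*x,m+.052*x,m-.005*x]);print(pr.round(1).tolist())
for r in range(70,200,3): print(r,(g[r]>110).sum(),o[r,cx-35:cx+35].sum(),end=' | ')
for t in("gauge","sleeve_grip"):
  for n in("wrist","scene","top"):
    ctrl.get_image(n);print(t,n,[(np.round(d["rect"]).tolist(),round(d["confidence"],2)) for d in ctrl.look_for(n,t)])
P=m-.075*x;print("case pred",[proj(cam(n),[P]).round(0).tolist() for n in("wrist","scene","top")])
E
```

```text
[[251.7, 130.0], [251.7, 92.4], [251.7, 79.3], [251.7, 72.7], [251.7, 135.6]]
70 58 10 | 73 58 10 | 76 57 0 | 79 56 0 | 82 56 0 | 85 57 0 | 88 40 0 | 91 43 0 | 94 42 0 | 97 38 0 | 100 34 0 | 103 34 0 | 106 34 0 | 109 34 0 | 112 34 0 | 115 34 0 | 118 34 0 | 121 35 0 | 124 42 0 | 127 44 0 | 130 41 0 | 133 29 0 | 136 28 28 | 139 28 28 | 142 24 24 | 145 24 24 | 148 24 13 | 151 24 2 | 154 24 10 | 157 24 24 | 160 24 24 | 163 24 24 | 166 24 7 | 169 24 2 | 172 24 2 | 175 24 2 | 178 24 2 | 181 24 2 | 184 24 7 | 187 24 10 | 190 29 0 | 193 39 0 | 196 44 0 | 199 50 0 | gauge wrist [([252.0, 187.0, 65.0, 118.0], 0.66), ([431.0, 124.0, 124.0, 47.0], 0.65)]
gauge scene [([206.0, 216.0, 41.0, 30.0], 0.68), ([257.0, 160.0, 19.0, 27.0], 0.55)]
gauge top [([309.0, 178.0, 45.0, 26.0], 0.62)]
sleeve_grip wrist [([252.0, 101.0, 40.0, 63.0], 0.84)]
sleeve_grip scene [([269.0, 181.0, 19.0, 21.0], 0.51)]
sleeve_grip top []
case pred [[[252.0, 215.0]], [[258.0, 152.0]], [[243.0, 215.0]]]
```

```bash
python3 -c "
from bench import ctrl
print(ctrl.close_job())"
```

```text
the job is handed in; nothing more can be done
None
```

The gauge is locked in the coupler and hanging there after release, and I handed the job in at about 21 s of the 51 s allowed. No verdict was reported.

**What I did**
- I drew the sleeve back by its waist to the rear stop, about 16 mm, and it stayed caught when I let go.
- I gripped the gauge nearest the base by its brass body. To match the bore I tilted it plug-down about 20° in the grip, by pressing its case lightly on the outlet's black knob.
- I pushed the plug straight in until its end was about 37 mm deep. The sleeve sprang forward, and I released the gauge and backed the gripper away.

**Last checks**
- **Sleeve:** in the last wrist picture the rear ridge was at rows 91–94, where row 92 is predicted for fully forward.
- **Gauge:** its flange was about 4–5 mm outside the mouth, as expected at rest 33 mm deep. The wrist detector found the gauge lined up behind the coupler, and the scene detector agreed.
- **Force on the arm:** about zero after release, so the gripper was touching nothing.

**Gaps in the checks**
- The top camera's detector did not report the gauge in its final place.
- I had used all 12 picture views, so the state after release rests on numbers, not on a picture I saw.
- I did not separately check that the dial faces up after release, or that the other things on the table were undisturbed. Nothing in the moves or forces suggested contact with them.

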